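# Build the drilling stack for a nut bead

## Robot

A 7-joint arm with a two-finger parallel gripper is mounted at the origin on the work surface. World frame = base frame: x ahead of the robot, y to its left, z up, the work surface at z = 0. Lengths are in m, angles in rad, forces in N, time in s.
With the tool pointing down it reaches from about 0.425 to 0.875 m from the base axis. Payload 8.4 kg.
Tool frame: the origin (TCP) lies at the very end of the fingers, on their centre line; the grasp point (between the pads) lies 19 mm behind it (bot.grasp_offset is the distance from the TCP to the grasp point, in m); x points along the fingers, y is the direction in which the jaws open and shut, and the axes are right-handed (so a half turn about x gives the same grasp; the last joint's range is limited). The gripper opens to 87 mm and grips with 3 to 60 N. Pads are 19 mm wide; open, the fingers measure 117 mm over their backs; the gripper's body (75 mm by 190 mm) begins 51 mm behind the grasp point.
Start: joints at [1.015, 0.333, 0.04, 1.465, -0.013, 1.343, -0.059], TCP at [0.287, -0.583, 0.223] pointing down, gripper open.
Joint ranges: [-2.58, 2.58], [-0.38, 2.09], [-1.3, 1.39], [0.25, 2.4], [-1.5, 4.64], [0.08, 2.09], [-2.65, 2.65]. Speed limits (rad/s): [2.22, 2.22, 2.79, 2.79, 3.14, 3.14, 3.14].

## Interface

Orientations are given as a unit quaternion [x, y, z, w].
In Python, from station import bot gives the robot as it stands.
- The arm moves only by the tool carry_out, never from a script. Its argument "motion" is a list of rows, each an object of numbers: "tx", "ty", "tz": the shift along the tool's x, y, z in units of 30 cm (1.0 is 30 cm); "ax", "ay", "az": the turn, a rotation vector about the tool's x, y, z in units of 30 degrees (1.0 is 30 degrees). In form: [{"tx": .., "ty": .., "tz": .., "ax": .., "ay": .., "az": ..}, ...]. A call has exactly 10 rows; each row is the pose to reach, as a shift and turn from the pose measured when the call began, along the tool's axes at that moment; what a row does not reach only later rows make up. A row lasts 1/8 s, in which the tool goes at most 62.5 mm and 10.7 degrees, less where a joint would pass 70% of its speed; a pose out of reach is approached as far as the arm can. A call with a number of a shift or a turn outside -1 to 1 is refused whole. A call with a gripper value outside its range is refused whole. "grip" is the opening, from -1 (shut) to 1 (fully open), set as the call begins (left out, the last holds). The fingers move at their own pace and stop on an object; "force" is the grip in N (left out, the last holds). Time passes only in rows, so rows that repeat a pose let the fingers close, or fill a call up. It gives the time, the measured TCP pose, the force and the opening at its end, in the units of the state.
- bot.observe(): the state, without advancing time (a new reading comes with each control period).
- bot.get_image(name): name is "scene" or "top" or "wrist"; returns the picture (400x640x3 uint8, red, green, blue); there is no depth.
- bot.get_calibration(name): a dict with "camera_matrix" (3x3 intrinsics, pixels), "R" (3x3) and "t" (3): a world point X has camera coordinates R X + t. Camera axes: x right, y down, z forward; pixel columns grow to the right and rows downward; lengths in m; the calibration is good to about 2 mm. A picture is of the moment at which its call begins: read the wrist's pose just before it. get_calibration takes no time and is no camera call; for the wrist camera it gives the pose at the moment of the call.
- bot.hand_in(): hands the job in, once; it reports no verdict.
Trained networks look in the newest picture that a camera, given by its name, has taken for a name from the list of things; names that differ only in an ending like _2 or _b are one class to them, and where a whole thing is asked for, a point or a joint stands for the part that bears it (a point fixed in the world has none). Each returns a list of dicts, best first, with "p" (0 to 1); they miss things now and then, are a little off and sometimes report something else, mostly with a low value. They report only what shows in the picture. A call takes as long as a camera call.
- bot.spot_in(camera, thing): "centre" ([x, y, z] in m, in the coordinates of the camera as it stood for that picture, good to about 4 mm: the middle of the surface that is visible of it).
- bot.tip_of(camera, thing): "centre" ([x, y, z] in m, in the coordinates of the camera as it stood for that picture, good to about 4 mm: a listed point, or the origin of a listed thing).
The state is a dict: "time": time; "qpos": joint angles; "dq": joint speeds; "joint_torque": joint torques, N m; "tcp_pos": TCP position; "ee_rot": TCP orientation; "ft_force": force on the tool from outside, world axes, zero at the start; "wrist_torque": the same for the moment, N m; "opening": finger opening in m.
Only numpy, scipy, OpenCV 4.12 (cv2) and the standard library are available. Lean on these libraries where they do the work, as an engineer would, in place of code of your own. Each camera call takes 0.05 s, during which the arm holds its last target. There are 200 camera calls.

## Task

Make up the drilling stack in the round nest on the steel plate, in this order: stand the tall plastic collar flat inside the nest's rim, then set the big nut bead flat and central on top of the collar, then lay the wide flat steel ring flat and central on top of the bead. Leave the stack standing upright by itself.

Things in the scene. Friction and masses are not known exactly. Their poses are not given: they have to be found in the camera images.
- nest_floor (a point): Centre of the nest's flat floor, 6 mm above the table. The nest is a fixed dark steel plate, 120 mm square and 6 mm thick, carrying a round rim 76 mm inside, 86 mm outside and 5 mm high (rim top 11 mm above the table). z is up. The plate's position and yaw differ each time.
- collar_mid (a point): Centre (half-way up) of the tall collar: a plain white plastic tube standing on the table, 48 mm outside, 28 mm bore right through, 30 mm high. z is its axis, up; both ends are alike. Gripped round the outside, by its upper half so that the fingers clear the nest's rim. Not to be confused with the solid white puck, 52 mm across and 16 mm high.
- bead_mid (a point): Centre (half-way up) of the big nut bead: a brown barrel-shaped nut with dark seams, both ends faced flat, standing on end on the table, 40 mm high, 52 mm across at the middle, its flat ends 40 mm across. z is its axis, up; both ends are alike. Standing on the collar, its centre is 35 mm above the collar's centre. Gripped round the middle. A like bead only 26 mm high and 32 mm across is not wanted.
- cap_ring_mid (a point): Centre (half-way up) of the wide steel ring: lies flat on the table, 60 mm outside, 30 mm hole, 12 mm thick; both faces alike, z is its axis, up. Gripped across the outside. Lying on the bead, its centre is 26 mm above the bead's centre. A smaller steel ring, 36 mm outside, is not wanted.

How it is judged:
On the way, in this order (a step that is already met when the one before it is completed fails the run):
1. the collar stands flat on the nest's floor inside the rim (horizontal distance between collar_mid and nest_floor below 0.018 m and z of collar_mid in the frame of nest_floor between 0.011 and 0.019 m and angle between collar_mid's own z axis and vertical below 0.17 rad), for 0.2 s.
2. the bead stands flat on top of the collar, the collar still in the nest (all of step 1 and horizontal distance between bead_mid and collar_mid below 0.015 m and z of bead_mid in the frame of collar_mid between 0.03 and 0.04 m and angle between bead_mid's own z axis and vertical below 0.17 rad), for 0.2 s.
3. the wide ring lies flat on top of the bead (all of step 2 and horizontal distance between cap_ring_mid and bead_mid below 0.015 m and z of cap_ring_mid in the frame of bead_mid between 0.021 and 0.031 m and angle between cap_ring_mid's own z axis and vertical below 0.17 rad), for 0.2 s.
At the end, for the whole second after the job is handed in: Standing free: collar flat in the nest (centre within 18 mm of the nest's); bead flat on it (within 15 mm sideways, centre 30-40 mm above the collar's); wide ring flat on the bead (within 15 mm sideways, centre 21-31 mm above the bead's); each tilted under 10 degrees (all of step 3); the robot touches nothing.
It also fails if it takes over 67 s, if anything falls off the work surface, if the arm or the gripper's body presses on something with over 40 N, if the wrist force passes 120 N, or if a joint passes its speed limit or range.

## Working session

There is one attempt and no reset: what is moved stays moved. The work goes in short steps, Python scripts to look and compute and a tool call to move; the robot and the scene stay as the last step left them, time stands still between calls to the robot, and variables do not carry over. Pictures are saved under pics/ and viewed, about 8 in all and at most 12, crops included, and the job is handed in when it is done.

Besides the shell and the picture viewer there is one more tool, called after "Emit:" by a JSON object that holds its "fn" and its "kwargs". carry_out: Moves the arm, as the interface text tells. Shifts and turns lie within -1 to 1; 1 stands for 30 cm of shift or 30 degrees of turn. Its arguments: {"type":"object","properties":{"motion":{"type":"array"},"grip":{"type":"number"},"force":{"type":"number"}},"required":["motion"]}

```bash
mkdir -p pics; ls
cat > h.py <<'E'
from station import bot
import numpy as np, cv2
from scipy.spatial.transform import Rotation as R
def look(c,fn=None):
    k=bot.get_calibration(c); im=bot.get_image(c)
    if fn: cv2.imwrite('pics/'+fn,im[:,:,::-1])
    return k,im
def find(c,k,names,f=None):
    for n in names:
        for d in (f or bot.tip_of)(c,n)[:3]:
            p=np.array(d['centre']); w=k['R'].T@(p-k['t'])
            q=k['camera_matrix']@p
            print(c,n,round(d['p'],2),w.round(4),(q[:2]/q[2]).round())
def st():
    s=bot.observe(); print(round(s['time'],2),np.round(s['tcp_pos'],4),R.from_quat(s['ee_rot']).as_matrix().round(3).tolist(),np.round(s['qpos'],2),np.round(s['ft_force'],1),round(s['opening'],4)); return s
def go(pos,yaw):  # tool down, tool y axis at yaw; print units
    s=bot.observe(); M=R.from_quat(s['ee_rot'])
    best=None
    for h in (0,np.pi):
        y=np.array([np.cos(yaw+h),np.sin(yaw+h),0]); x=np.array([0,0,-1.]); T=R.from_matrix(np.c_[x,y,np.cross(x,y)])
        r=(M.inv()*T).as_rotvec()
        if best is None or np.linalg.norm(r)<np.linalg.norm(best): best=r
    print('shift',(M.inv().apply(np.array(pos)-s['tcp_pos'])/.3).round(4),'turn',(np.degrees(best)/30).round(3))
N=['nest_floor','collar_mid','bead_mid','cap_ring_mid']
E
python3 - <<'E'
from h import *
st()
for c in('scene','top'):
    k,im=look(c,c+'1.png'); find(c,k,N)
E
```

```text
pics
0.0 [ 0.2865 -0.583   0.2216] [[-0.001, 0.441, -0.897], [0.001, -0.897, -0.441], [-1.0, -0.002, 0.0]] [ 1.01  0.33  0.04  1.47 -0.01  1.34 -0.06] [-0.6  0.2 -0.5] 0.0871
scene nest_floor 0.93 [0.5896 0.0392 0.0062] [317. 235.]
scene collar_mid 0.64 [ 0.4562 -0.1891  0.0116] [285. 180.]
scene bead_mid 0.81 [0.4348 0.1838 0.0223] [404. 223.]
scene cap_ring_mid 0.61 [0.4486 0.336  0.007 ] [462. 258.]
scene cap_ring_mid 0.27 [0.5918 0.0393 0.0056] [317. 236.]
top nest_floor 0.57 [0.5906 0.0413 0.007 ] [306. 189.]
top collar_mid 0.6 [ 0.4586 -0.1865  0.0167] [391. 252.]
top bead_mid 0.76 [0.4381 0.1821 0.0188] [239. 240.]
top cap_ring_mid 0.66 [0.4456 0.3371 0.0071] [179. 230.]
```

View pics/top1.png

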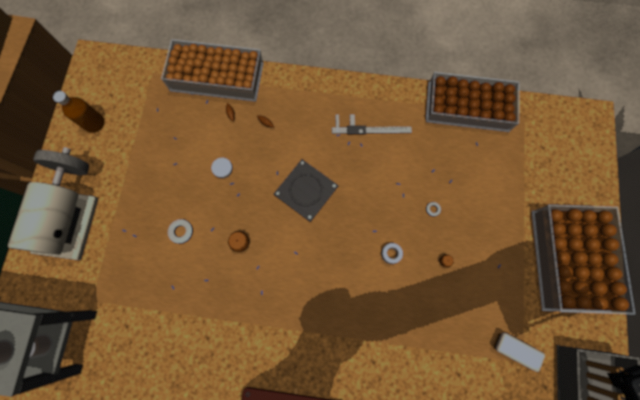

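View pics/scene1.png

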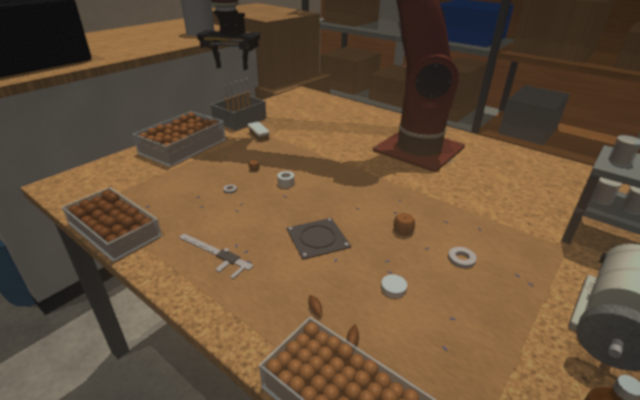

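The top and scene views agree: collar at top pixel (392,252), big bead (239,240), wide ring (180,231) and nest (306,190). The puck at (221,167) and the small ring and bead are clear of these.

Run:
```python
from h import *
go([.457,-.188,.13],np.arctan2(-.897,.441))
```

```text
shift [ 0.3085 -0.9323 -1.0908] turn [-0.  0.  0.]
```

Emit:
{"fn": "carry_out", "kwargs": {"motion": [{"tx":0.02,"ty":-0.11,"tz":-0.12},{"tx":0.05,"ty":-0.22,"tz":-0.24},{"tx":0.08,"ty":-0.34,"tz":-0.36},{"tx":0.12,"ty":-0.46,"tz":-0.48},{"tx":0.16,"ty":-0.58,"tz":-0.61},{"tx":0.2,"ty":-0.7,"tz":-0.74},{"tx":0.24,"ty":-0.82,"tz":-0.87},{"tx":0.28,"ty":-0.93,"tz":-1.0},{"tx":0.28,"ty":-0.93,"tz":-1.0},{"tx":0.28,"ty":-0.93,"tz":-1.0}], "grip": 1, "force": 25}}

```text
invalid input at $.motion[0]: expected keys tx, ty, tz, ax, ay, az
```

Run:
```python
from h import *
st()
k,im=look('wrist','w1.png'); find('wrist',k,N)
```

```text
0.5 [ 0.2867 -0.5833  0.2225] [[-0.0, 0.441, -0.897], [0.0, -0.897, -0.441], [-1.0, -0.0, 0.0]] [ 1.01  0.33  0.04  1.47 -0.01  1.34 -0.06] [ 1.2 -0.7 -1. ] 0.087
```

View pics/w1.png

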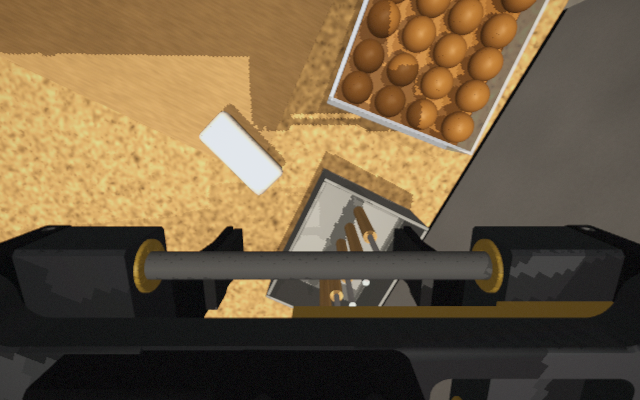

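The wrist view is still at the start pose because the call was refused: all six keys are needed in each row. The fingers show at about (220,270) and (410,270), so things ahead of the tool appear above them.

Emit:
{"fn": "carry_out", "kwargs": {"motion": [{"tx":0.02,"ty":-0.11,"tz":-0.12,"ax":0,"ay":0,"az":0},{"tx":0.04,"ty":-0.22,"tz":-0.24,"ax":0,"ay":0,"az":0},{"tx":0.06,"ty":-0.34,"tz":-0.36,"ax":0,"ay":0,"az":0},{"tx":0.08,"ty":-0.46,"tz":-0.48,"ax":0,"ay":0,"az":0},{"tx":0.1,"ty":-0.58,"tz":-0.6,"ax":0,"ay":0,"az":0},{"tx":0.12,"ty":-0.7,"tz":-0.7,"ax":0,"ay":0,"az":0},{"tx":0.14,"ty":-0.82,"tz":-0.8,"ax":0,"ay":0,"az":0},{"tx":0.16,"ty":-0.93,"tz":-0.9,"ax":0,"ay":0,"az":0},{"tx":0.16,"ty":-0.93,"tz":-0.9,"ax":0,"ay":0,"az":0},{"tx":0.16,"ty":-0.93,"tz":-0.9,"ax":0,"ay":0,"az":0}], "grip": 1, "force": 25}}

```text
time: 2.0
tcp_pos: [0.4059, -0.2144, 0.1748]
ee_rot: [0.689, 0.16, -0.689, 0.16]
ft_force: [-0.2, 0.1, -1.1]
opening: 0.0868
```

Run:
```python
from h import *
st()
k,im=look('wrist','w2.png'); find('wrist',k,['collar_mid']); go([.457,-.188,.05],np.arctan2(-.897,.441))
print(-k['R'].T@k['t'],k['R'])
```

```text
2.0 [ 0.4059 -0.2144  0.1748] [[0.0, 0.441, -0.898], [-0.001, -0.898, -0.441], [-1.0, 0.001, 0.0]] [ 0.64 -0.01 -0.25  1.96 -0.    1.19 -0.72] [-0.2  0.1 -1.1] 0.0868
wrist collar_mid 0.6 [ 0.4536 -0.1934  0.0174] [320. 137.]
shift [ 0.4159 -0.0059 -0.1932] turn [-0.004 -0.    -0.001]
[ 0.46658216 -0.18422217  0.33714114] [[ 4.40016393e-01 -8.97989642e-01  4.20543338e-04]
 [-8.68892209e-01 -4.25640260e-01  2.52698827e-01]
 [-2.26741929e-01 -1.11557033e-01 -9.67544896e-01]]
```

View pics/w2.png

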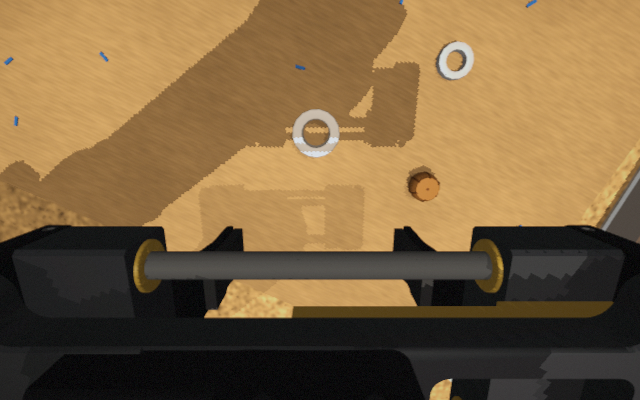

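The wrist view shows the collar as a white tube at about (316,133), the small bead at (424,186) and the small ring at (455,60). There is room for the fingers.

```bash
cat >> h.py <<'E'
def ray(k,uv,z):
    d=k['R'].T@np.linalg.inv(k['camera_matrix'])@np.array([*uv,1.]); c=-k['R'].T@k['t']
    return c+d*(z-c[2])/d[2]
E
python3 - <<'E'
from h import *
k=bot.get_calibration('wrist'); im=cv2.imread('pics/w2.png')
hsv=cv2.cvtColor(im,cv2.COLOR_BGR2HSV); m=((hsv[:,:,1]<70)&(hsv[:,:,2]>110)).astype(np.uint8); m[:100]=0;m[165:]=0;m[:,:280]=0;m[:,350:]=0
c=max(cv2.findContours(m,0,1)[0],key=cv2.contourArea); x,y,w,h=cv2.boundingRect(c); print(x,y,w,h,cv2.minEnclosingCircle(c))
p=ray(k,(x+w/2,y+w/2),.03); print(p, ray(k,(x+w/2,y+h/2),.02))
go([*p[:2],.010],np.arctan2(-.897,.441))
E
```

```text
292 109 48 49 ((315.77203369140625, 132.82949829101562), 24.201765060424805)
[ 0.45554754 -0.18822141  0.03      ] [ 0.45473856 -0.18854832  0.02      ]
shift [ 0.5492 -0.0074 -0.1885] turn [-0.004 -0.    -0.001]
```

Emit:
{"fn": "carry_out", "kwargs": {"motion": [{"tx":0.05,"ty":-0.007,"tz":-0.1,"ax":0,"ay":0,"az":0},{"tx":0.13,"ty":-0.007,"tz":-0.188,"ax":0,"ay":0,"az":0},{"tx":0.24,"ty":-0.007,"tz":-0.188,"ax":0,"ay":0,"az":0},{"tx":0.36,"ty":-0.007,"tz":-0.188,"ax":0,"ay":0,"az":0},{"tx":0.45,"ty":-0.007,"tz":-0.188,"ax":0,"ay":0,"az":0},{"tx":0.51,"ty":-0.007,"tz":-0.188,"ax":0,"ay":0,"az":0},{"tx":0.54,"ty":-0.007,"tz":-0.188,"ax":0,"ay":0,"az":0},{"tx":0.549,"ty":-0.007,"tz":-0.188,"ax":0,"ay":0,"az":0},{"tx":0.549,"ty":-0.007,"tz":-0.188,"ax":0,"ay":0,"az":0},{"tx":0.549,"ty":-0.007,"tz":-0.188,"ax":0,"ay":0,"az":0}], "grip": 1}}

```text
time: 3.35
tcp_pos: [0.456, -0.1887, 0.0107]
ee_rot: [0.689, 0.159, -0.689, 0.16]
ft_force: [-1.1, -0.1, -0.5]
opening: 0.0872
```

Emit:
{"fn": "carry_out", "kwargs": {"motion": [{"tx":0,"ty":0,"tz":0,"ax":0,"ay":0,"az":0},{"tx":0,"ty":0,"tz":0,"ax":0,"ay":0,"az":0},{"tx":0,"ty":0,"tz":0,"ax":0,"ay":0,"az":0},{"tx":0,"ty":0,"tz":0,"ax":0,"ay":0,"az":0},{"tx":0,"ty":0,"tz":0,"ax":0,"ay":0,"az":0},{"tx":0,"ty":0,"tz":0,"ax":0,"ay":0,"az":0},{"tx":0,"ty":0,"tz":0,"ax":0,"ay":0,"az":0},{"tx":0,"ty":0,"tz":0,"ax":0,"ay":0,"az":0},{"tx":0,"ty":0,"tz":0,"ax":0,"ay":0,"az":0},{"tx":0,"ty":0,"tz":0,"ax":0,"ay":0,"az":0}], "grip": -1, "force": 25}}

```text
time: 4.6
tcp_pos: [0.4559, -0.1886, 0.0107]
ee_rot: [0.689, 0.159, -0.689, 0.16]
ft_force: [-0.3, 0.4, -0.7]
opening: 0.0466
```

Run:
```python
from h import *
st()
go([.59,.04,.06],np.arctan2(-.897,.441))
```

```text
4.6 [ 0.4559 -0.1886  0.0107] [[0.001, 0.439, -0.898], [-0.001, -0.898, -0.439], [-1.0, 0.001, -0.001]] [ 0.56  0.26 -0.29  2.05  0.1   0.84 -0.9 ] [-0.3  0.4 -0.7] 0.0466
shift [-0.1643 -0.488  -0.7365] turn [-0.004 -0.001 -0.002]
```

Emit:
{"fn": "carry_out", "kwargs": {"motion": [{"tx":-0.1,"ty":0,"tz":0,"ax":0,"ay":0,"az":0},{"tx":-0.25,"ty":-0.04,"tz":-0.05,"ax":0,"ay":0,"az":0},{"tx":-0.33,"ty":-0.12,"tz":-0.13,"ax":0,"ay":0,"az":0},{"tx":-0.35,"ty":-0.22,"tz":-0.24,"ax":0,"ay":0,"az":0},{"tx":-0.35,"ty":-0.32,"tz":-0.35,"ax":0,"ay":0,"az":0},{"tx":-0.35,"ty":-0.41,"tz":-0.45,"ax":0,"ay":0,"az":0},{"tx":-0.35,"ty":-0.47,"tz":-0.52,"ax":0,"ay":0,"az":0},{"tx":-0.35,"ty":-0.488,"tz":-0.54,"ax":0,"ay":0,"az":0},{"tx":-0.35,"ty":-0.488,"tz":-0.54,"ax":0,"ay":0,"az":0},{"tx":-0.35,"ty":-0.488,"tz":-0.54,"ax":0,"ay":0,"az":0}], "grip": -1}}

```text
time: 5.85
tcp_pos: [0.5366, 0.0125, 0.1155]
ee_rot: [0.689, 0.158, -0.689, 0.159]
ft_force: [0.7, -0.4, -0.2]
opening: 0.0469
```

Run:
```python
from h import *
st()
k,im=look('wrist','w3.png'); find('wrist',k,['nest_floor','collar_mid'])
go([.59,.04,.05],np.arctan2(-.897,.441))
np.savez('k3.npz',**{a:np.array(b) for a,b in k.items()})
```

```text
5.85 [0.5366 0.0125 0.1155] [[0.001, 0.438, -0.899], [-0.001, -0.899, -0.438], [-1.0, 0.002, -0.0]] [ 0.3   0.22 -0.45  1.85  0.11  1.09 -1.32] [ 0.7 -0.4 -0.2] 0.0469
wrist nest_floor 0.72 [0.588  0.0409 0.006 ] [315. 132.]
wrist collar_mid 0.76 [0.5338 0.0076 0.1221] [324. 254.]
shift [ 0.219  -0.0035 -0.1988] turn [-0.007 -0.001 -0.003]
```

View pics/w3.png

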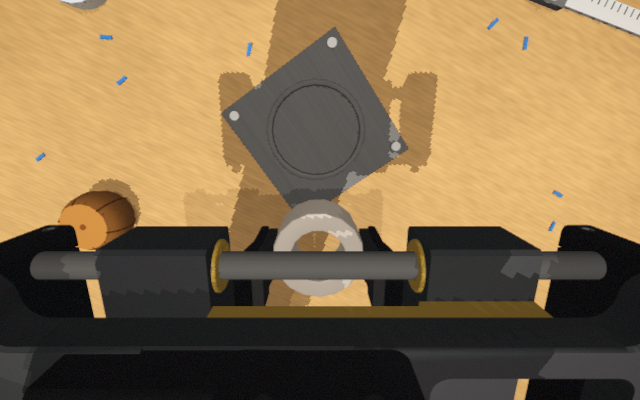

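The nest rim is centred at about (316,130). That agrees with the network, giving the nest at (0.589, 0.0405). The collar is held squarely at (320,250).

Emit:
{"fn": "carry_out", "kwargs": {"motion": [{"tx":0.03,"ty":-0.006,"tz":-0.08,"ax":0,"ay":0,"az":0},{"tx":0.08,"ty":-0.006,"tz":-0.16,"ax":0,"ay":0,"az":0},{"tx":0.15,"ty":-0.006,"tz":-0.196,"ax":0,"ay":0,"az":0},{"tx":0.22,"ty":-0.006,"tz":-0.196,"ax":0,"ay":0,"az":0},{"tx":0.27,"ty":-0.006,"tz":-0.196,"ax":0,"ay":0,"az":0},{"tx":0.3,"ty":-0.006,"tz":-0.196,"ax":0,"ay":0,"az":0},{"tx":0.315,"ty":-0.006,"tz":-0.196,"ax":0,"ay":0,"az":0},{"tx":0.323,"ty":-0.006,"tz":-0.196,"ax":0,"ay":0,"az":0},{"tx":0.328,"ty":-0.006,"tz":-0.196,"ax":0,"ay":0,"az":0},{"tx":0.328,"ty":-0.006,"tz":-0.196,"ax":0,"ay":0,"az":0}], "grip": -1}}

```text
time: 7.25
tcp_pos: [0.5891, 0.0403, 0.0176]
ee_rot: [0.689, 0.158, -0.689, 0.159]
ft_force: [0.9, -0.3, -0.4]
opening: 0.0468
```

Run:
```python
from h import *
st()
```

```text
7.25 [0.5891 0.0403 0.0176] [[0.002, 0.438, -0.899], [-0.001, -0.899, -0.438], [-1.0, 0.002, -0.001]] [ 0.21  0.44 -0.43  1.8   0.22  0.94 -1.43] [ 0.9 -0.3 -0.4] 0.0468
```

Emit:
{"fn": "carry_out", "kwargs": {"motion": [{"tx":0.003,"ty":0,"tz":0,"ax":0,"ay":0,"az":0},{"tx":0.003,"ty":0,"tz":0,"ax":0,"ay":0,"az":0},{"tx":0.003,"ty":0,"tz":0,"ax":0,"ay":0,"az":0},{"tx":0.003,"ty":0,"tz":0,"ax":0,"ay":0,"az":0},{"tx":0.003,"ty":0,"tz":0,"ax":0,"ay":0,"az":0},{"tx":0.003,"ty":0,"tz":0,"ax":0,"ay":0,"az":0},{"tx":0,"ty":0,"tz":0,"ax":0,"ay":0,"az":0},{"tx":-0.06,"ty":0,"tz":0,"ax":0,"ay":0,"az":0},{"tx":-0.16,"ty":0,"tz":0,"ax":0,"ay":0,"az":0},{"tx":-0.3,"ty":0,"tz":0,"ax":0,"ay":0,"az":0}], "grip": 1}}

```text
time: 8.5
tcp_pos: [0.5885, 0.0404, 0.109]
ee_rot: [0.689, 0.159, -0.689, 0.159]
ft_force: [1.2, -0.4, 0.9]
opening: 0.0869
```

Run:
```python
from h import *
st()
k,im=look('top'); find('top',k,['collar_mid','nest_floor','bead_mid'])
k,im=look('scene'); find('scene',k,['collar_mid'])
k,im=look('wrist','w4.png'); find('wrist',k,['bead_mid'])
go([.436,.183,.12],np.arctan2(-.897,.441))
go([.436,.183,.12],1.96)
```

```text
8.5 [0.5885 0.0404 0.109 ] [[0.001, 0.438, -0.899], [-0.001, -0.899, -0.438], [-1.0, 0.001, -0.0]] [ 0.23  0.34 -0.45  1.73  0.16  1.11 -1.39] [ 1.2 -0.4  0.9] 0.0869
top bead_mid 0.59 [0.4401 0.1812 0.0169] [240. 240.]
scene collar_mid 0.7 [0.5901 0.0391 0.0169] [317. 232.]
shift [-0.0447 -0.6501  0.2481] turn [-0.007  0.001 -0.002]
shift [-0.0447 -0.6501  0.2481] turn [ 0.123  0.001 -0.002]
```

Emit:
{"fn": "carry_out", "kwargs": {"motion": [{"tx":-0.05,"ty":-0.06,"tz":0.03,"ax":0,"ay":0,"az":0},{"tx":-0.1,"ty":-0.15,"tz":0.07,"ax":0,"ay":0,"az":0},{"tx":-0.15,"ty":-0.26,"tz":0.11,"ax":0,"ay":0,"az":0},{"tx":-0.19,"ty":-0.37,"tz":0.16,"ax":0,"ay":0,"az":0},{"tx":-0.2,"ty":-0.48,"tz":0.21,"ax":0,"ay":0,"az":0},{"tx":-0.2,"ty":-0.57,"tz":0.25,"ax":0,"ay":0,"az":0},{"tx":-0.2,"ty":-0.63,"tz":0.27,"ax":0,"ay":0,"az":0},{"tx":-0.2,"ty":-0.65,"tz":0.28,"ax":0,"ay":0,"az":0},{"tx":-0.2,"ty":-0.65,"tz":0.28,"ax":0,"ay":0,"az":0},{"tx":-0.2,"ty":-0.65,"tz":0.28,"ax":0,"ay":0,"az":0}], "grip": 1}}

```text
time: 10.15
tcp_pos: [0.4281, 0.1781, 0.1665]
ee_rot: [-0.689, -0.158, 0.689, -0.159]
ft_force: [-0.3, 0.1, -0.7]
opening: 0.0872
```

Run:
```python
from h import *
st()
k,im=look('wrist','w5.png'); find('wrist',k,['bead_mid'])
np.savez('k5.npz',**{a:np.array(b) for a,b in k.items()})
go([.437,.182,.003],np.arctan2(-.897,.441))
```

```text
10.15 [0.4281 0.1781 0.1665] [[-0.0, 0.437, -0.9], [-0.001, -0.9, -0.437], [-1.0, 0.001, 0.001]] [ 0.11  0.03 -0.6   1.95  0.02  1.17 -1.62] [-0.3  0.1 -0.7] 0.0872
wrist bead_mid 0.68 [0.4305 0.1836 0.017 ] [314. 183.]
shift [ 0.5448  0.0015 -0.0331] turn [-0.009  0.001 -0.002]
```

View pics/w5.png

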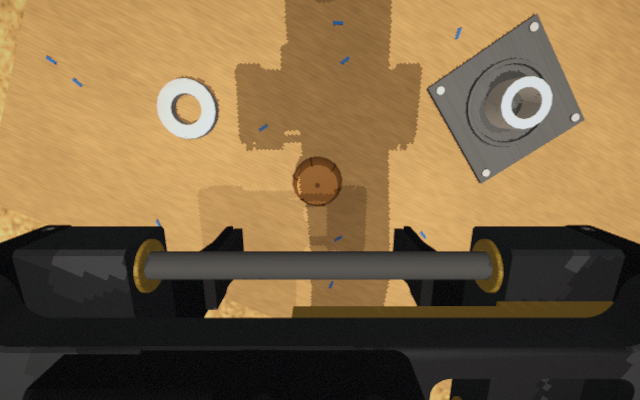

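The wrist view shows the bead's top face at (317,183), the wide ring at (187,107), and the collar standing in the nest with its top at (526,101).

Run:
```python
from h import *
k=dict(np.load('k5.npz'))
for uv,z in(((317,183),.04),((187,107),.009),((526,101),.036)): print(ray(k,uv,z).round(4))
p=ray(k,(317,183),.04); go([p[0],p[1],.004],np.arctan2(-.897,.441))
```

```text
[0.4359 0.1831 0.04  ]
[0.4435 0.3341 0.009 ]
[0.5897 0.0417 0.036 ]
shift [ 0.5415 -0.0035 -0.0313] turn [-0.009  0.001 -0.002]
```

Emit:
{"fn": "carry_out", "kwargs": {"motion": [{"tx":0.06,"ty":-0.003,"tz":-0.025,"ax":0,"ay":0,"az":0},{"tx":0.15,"ty":-0.003,"tz":-0.031,"ax":0,"ay":0,"az":0},{"tx":0.26,"ty":-0.003,"tz":-0.031,"ax":0,"ay":0,"az":0},{"tx":0.37,"ty":-0.003,"tz":-0.031,"ax":0,"ay":0,"az":0},{"tx":0.45,"ty":-0.003,"tz":-0.031,"ax":0,"ay":0,"az":0},{"tx":0.5,"ty":-0.003,"tz":-0.031,"ax":0,"ay":0,"az":0},{"tx":0.53,"ty":-0.003,"tz":-0.031,"ax":0,"ay":0,"az":0},{"tx":0.54,"ty":-0.003,"tz":-0.031,"ax":0,"ay":0,"az":0},{"tx":0.541,"ty":-0.003,"tz":-0.031,"ax":0,"ay":0,"az":0},{"tx":0.541,"ty":-0.003,"tz":-0.031,"ax":0,"ay":0,"az":0}], "grip": 1}}

```text
time: 11.5
tcp_pos: [0.4364, 0.1831, 0.0047]
ee_rot: [0.689, 0.158, -0.689, 0.159]
ft_force: [0.2, -0.7, 0.0]
opening: 0.0867
```

Emit:
{"fn": "carry_out", "kwargs": {"motion": [{"tx":0,"ty":0,"tz":0,"ax":0,"ay":0,"az":0},{"tx":0,"ty":0,"tz":0,"ax":0,"ay":0,"az":0},{"tx":0,"ty":0,"tz":0,"ax":0,"ay":0,"az":0},{"tx":0,"ty":0,"tz":0,"ax":0,"ay":0,"az":0},{"tx":0,"ty":0,"tz":0,"ax":0,"ay":0,"az":0},{"tx":0,"ty":0,"tz":0,"ax":0,"ay":0,"az":0},{"tx":0,"ty":0,"tz":0,"ax":0,"ay":0,"az":0},{"tx":0,"ty":0,"tz":0,"ax":0,"ay":0,"az":0},{"tx":0,"ty":0,"tz":0,"ax":0,"ay":0,"az":0},{"tx":0,"ty":0,"tz":0,"ax":0,"ay":0,"az":0}], "grip": -1, "force": 30}}

```text
time: 12.75
tcp_pos: [0.4363, 0.183, 0.0047]
ee_rot: [0.689, 0.158, -0.689, 0.159]
ft_force: [-0.2, -0.9, 0.2]
opening: 0.0504
```

Run:
```python
from h import *
st()
go([.5893,.0408,.12],np.arctan2(-.897,.441))
```

```text
12.75 [0.4363 0.183  0.0047] [[0.001, 0.437, -0.9], [-0.001, -0.9, -0.437], [-1.0, 0.001, -0.0]] [ 0.04  0.27 -0.59  2.08  0.2   0.84 -1.78] [-0.2 -0.9  0.2] 0.0504
shift [-0.3833  0.6497 -0.2517] turn [-0.009 -0.001 -0.002]
```

Emit:
{"fn": "carry_out", "kwargs": {"motion": [{"tx":-0.08,"ty":0,"tz":0,"ax":0,"ay":0,"az":0},{"tx":-0.2,"ty":0.03,"tz":0,"ax":0,"ay":0,"az":0},{"tx":-0.33,"ty":0.1,"tz":-0.01,"ax":0,"ay":0,"az":0},{"tx":-0.42,"ty":0.21,"tz":-0.02,"ax":0,"ay":0,"az":0},{"tx":-0.45,"ty":0.34,"tz":-0.03,"ax":0,"ay":0,"az":0},{"tx":-0.45,"ty":0.47,"tz":-0.04,"ax":0,"ay":0,"az":0},{"tx":-0.45,"ty":0.58,"tz":-0.05,"ax":0,"ay":0,"az":0},{"tx":-0.45,"ty":0.64,"tz":-0.05,"ax":0,"ay":0,"az":0},{"tx":-0.45,"ty":0.65,"tz":-0.05,"ax":0,"ay":0,"az":0},{"tx":-0.45,"ty":0.65,"tz":-0.05,"ax":0,"ay":0,"az":0}], "grip": -1}}

```text
time: 14.0
tcp_pos: [0.5344, 0.0156, 0.1399]
ee_rot: [0.689, 0.159, -0.689, 0.159]
ft_force: [0.2, -0.2, -0.2]
opening: 0.0501
```

Run:
```python
from h import *
st()
k,im=look('wrist','w6.png'); find('wrist',k,['bead_mid','collar_mid'])
np.savez('k6.npz',**{a:np.array(b) for a,b in k.items()})
go([.5893,.0408,.041],np.arctan2(-.897,.441))
```

```text
14.0 [0.5344 0.0156 0.1399] [[0.001, 0.438, -0.899], [-0.0, -0.899, -0.438], [-1.0, 0.001, -0.0]] [ 0.31  0.2  -0.47  1.83  0.1   1.14 -1.31] [ 0.2 -0.2 -0.2] 0.0501
wrist bead_mid 0.82 [0.5299 0.0181 0.1571] [311. 260.]
wrist collar_mid 0.87 [0.5867 0.0397 0.0228] [319. 133.]
shift [ 0.3304  0.0043 -0.2007] turn [-0.006 -0.001 -0.002]
```

View pics/w6.png

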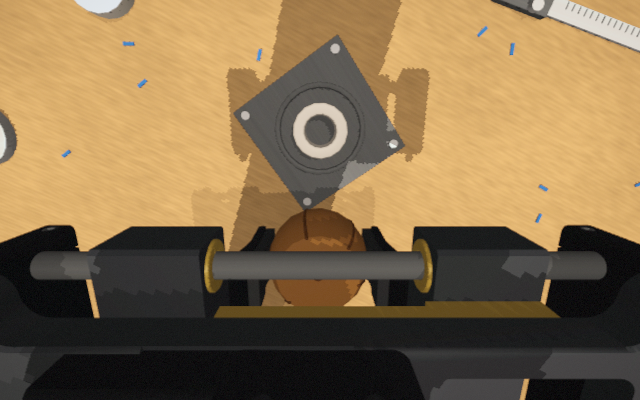

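The collar's top is centred at about (320,130), standing upright in the nest. The bead is held level at about (318,260).

Run:
```python
from h import *
k=dict(np.load('k6.npz'))
p=ray(k,(320,130.5),.036); print(p)
go([p[0],p[1],.0415],np.arctan2(-.897,.441))
```

```text
[0.58924392 0.04047855 0.036     ]
shift [ 0.3287  0.0051 -0.2001] turn [-0.006 -0.001 -0.002]
```

Emit:
{"fn": "carry_out", "kwargs": {"motion": [{"tx":0.02,"ty":0.004,"tz":-0.08,"ax":0,"ay":0,"az":0},{"tx":0.06,"ty":0.004,"tz":-0.17,"ax":0,"ay":0,"az":0},{"tx":0.13,"ty":0.004,"tz":-0.2,"ax":0,"ay":0,"az":0},{"tx":0.2,"ty":0.004,"tz":-0.2,"ax":0,"ay":0,"az":0},{"tx":0.26,"ty":0.004,"tz":-0.2,"ax":0,"ay":0,"az":0},{"tx":0.3,"ty":0.004,"tz":-0.2,"ax":0,"ay":0,"az":0},{"tx":0.315,"ty":0.004,"tz":-0.2,"ax":0,"ay":0,"az":0},{"tx":0.323,"ty":0.004,"tz":-0.2,"ax":0,"ay":0,"az":0},{"tx":0.328,"ty":0.004,"tz":-0.2,"ax":0,"ay":0,"az":0},{"tx":0.33,"ty":0.004,"tz":-0.2,"ax":0,"ay":0,"az":0}], "grip": -1}}

```text
time: 15.4
tcp_pos: [0.5893, 0.0408, 0.0415]
ee_rot: [0.689, 0.159, -0.688, 0.159]
ft_force: [-0.3, 0.2, -0.4]
opening: 0.05
```

Run:
```python
from h import *
st()
```

```text
15.4 [0.5893 0.0408 0.0415] [[0.002, 0.438, -0.899], [-0.001, -0.899, -0.438], [-1.0, 0.001, -0.001]] [ 0.22  0.41 -0.45  1.79  0.21  0.99 -1.43] [-0.3  0.2 -0.4] 0.05
```

Emit:
{"fn": "carry_out", "kwargs": {"motion": [{"tx":0.003,"ty":0,"tz":0,"ax":0,"ay":0,"az":0},{"tx":0.003,"ty":0,"tz":0,"ax":0,"ay":0,"az":0},{"tx":0.003,"ty":0,"tz":0,"ax":0,"ay":0,"az":0},{"tx":0.003,"ty":0,"tz":0,"ax":0,"ay":0,"az":0},{"tx":0.003,"ty":0,"tz":0,"ax":0,"ay":0,"az":0},{"tx":0.003,"ty":0,"tz":0,"ax":0,"ay":0,"az":0},{"tx":0,"ty":0,"tz":0,"ax":0,"ay":0,"az":0},{"tx":-0.06,"ty":0,"tz":0,"ax":0,"ay":0,"az":0},{"tx":-0.18,"ty":0,"tz":0,"ax":0,"ay":0,"az":0},{"tx":-0.35,"ty":0,"tz":0,"ax":0,"ay":0,"az":0}], "grip": 1}}

```text
time: 16.65
tcp_pos: [0.5884, 0.0408, 0.1479]
ee_rot: [-0.689, -0.159, 0.689, -0.159]
ft_force: [0.1, 0.3, -0.2]
opening: 0.0869
```

Run:
```python
from h import *
st()
k,im=look('scene','s7.png'); find('scene',k,['collar_mid','bead_mid'])
go([.4445,.335,.14],np.arctan2(-.897,.441))
```

```text
16.65 [0.5884 0.0408 0.1479] [[0.0, 0.439, -0.899], [-0.001, -0.899, -0.439], [-1.0, 0.001, 0.0]] [ 0.25  0.3  -0.47  1.69  0.15  1.18 -1.38] [ 0.1  0.3 -0.2] 0.0869
scene collar_mid 0.74 [0.5883 0.0383 0.0152] [317. 232.]
scene collar_mid 0.18 [0.4468 0.3346 0.0094] [462. 257.]
scene bead_mid 0.9 [0.5871 0.0383 0.0569] [318. 217.]
shift [ 0.0318 -1.0946  0.0109] turn [-0.006 -0.014 -0.008]
```

Emit:
{"fn": "carry_out", "kwargs": {"motion": [{"tx":-0.05,"ty":-0.06,"tz":0.0,"ax":0,"ay":0,"az":0},{"tx":-0.06,"ty":-0.16,"tz":0.03,"ax":0,"ay":0,"az":0},{"tx":-0.06,"ty":-0.29,"tz":0.06,"ax":0,"ay":0,"az":0},{"tx":-0.06,"ty":-0.43,"tz":0.08,"ax":0,"ay":0,"az":0},{"tx":-0.06,"ty":-0.58,"tz":0.1,"ax":0,"ay":0,"az":0},{"tx":-0.06,"ty":-0.73,"tz":0.1,"ax":0,"ay":0,"az":0},{"tx":-0.06,"ty":-0.86,"tz":0.1,"ax":0,"ay":0,"az":0},{"tx":-0.06,"ty":-0.96,"tz":0.1,"ax":0,"ay":0,"az":0},{"tx":-0.06,"ty":-1.0,"tz":0.1,"ax":0,"ay":0,"az":0},{"tx":-0.06,"ty":-1.0,"tz":0.1,"ax":0,"ay":0,"az":0}], "grip": 1}}

```text
time: 18.05
tcp_pos: [0.4321, 0.2982, 0.1676]
ee_rot: [0.692, 0.159, -0.686, 0.161]
ft_force: [0.5, -0.2, -0.5]
opening: 0.0867
```

Run:
```python
from h import *
st()
k,im=look('wrist','w8.png'); find('wrist',k,['cap_ring_mid'])
np.savez('k8.npz',**{a:np.array(b) for a,b in k.items()})
go([.4440,.3345,.006],np.arctan2(-.897,.441))
```

```text
18.05 [0.4321 0.2982 0.1676] [[0.008, 0.44, -0.898], [-0.001, -0.898, -0.44], [-1.0, 0.004, -0.007]] [-0.07  0.17 -0.68  1.82  0.12  1.19 -1.9 ] [ 0.5 -0.2 -0.5] 0.0867
wrist cap_ring_mid 0.97 [0.4434 0.3338 0.0051] [293. 163.]
shift [ 0.5382 -0.1001 -0.0837] turn [-0.008 -0.013 -0.009]
```

View pics/w8.png

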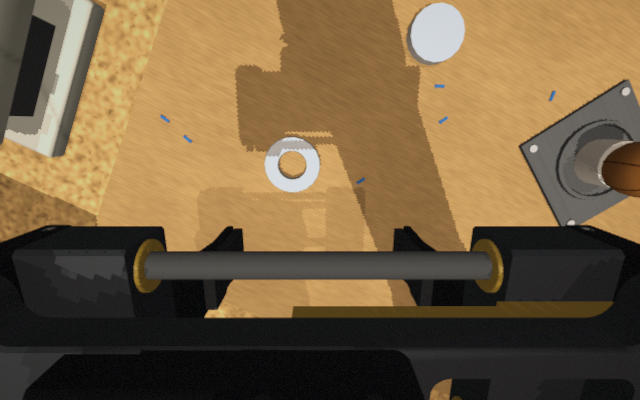

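The wide ring is centred at (292,164). The bead stands on the collar at right, around (620,165).

Run:
```python
from h import *
k=dict(np.load('k8.npz'))
p=ray(k,(292.5,164),.009); print(p)
go([p[0],p[1],.003],np.arctan2(-.897,.441))
```

```text
[0.44246115 0.33328815 0.009     ]
shift [ 0.5482 -0.0988 -0.0773] turn [-0.008 -0.013 -0.009]
```

Emit:
{"fn": "carry_out", "kwargs": {"motion": [{"tx":0.04,"ty":-0.06,"tz":-0.05,"ax":0,"ay":-0.01,"az":-0.01},{"tx":0.12,"ty":-0.099,"tz":-0.081,"ax":0,"ay":-0.013,"az":-0.01},{"tx":0.22,"ty":-0.099,"tz":-0.081,"ax":0,"ay":-0.013,"az":-0.01},{"tx":0.33,"ty":-0.099,"tz":-0.081,"ax":0,"ay":-0.013,"az":-0.01},{"tx":0.43,"ty":-0.099,"tz":-0.081,"ax":0,"ay":-0.013,"az":-0.01},{"tx":0.5,"ty":-0.099,"tz":-0.081,"ax":0,"ay":-0.013,"az":-0.01},{"tx":0.53,"ty":-0.099,"tz":-0.081,"ax":0,"ay":-0.013,"az":-0.01},{"tx":0.545,"ty":-0.099,"tz":-0.081,"ax":0,"ay":-0.013,"az":-0.01},{"tx":0.548,"ty":-0.099,"tz":-0.081,"ax":0,"ay":-0.013,"az":-0.01},{"tx":0.548,"ty":-0.099,"tz":-0.081,"ax":0,"ay":-0.013,"az":-0.01}], "grip": 1}}

```text
time: 19.4
tcp_pos: [0.4438, 0.3341, 0.0037]
ee_rot: [0.689, 0.159, -0.689, 0.158]
ft_force: [-0.4, 0.0, 0.8]
opening: 0.0873
```

Emit:
{"fn": "carry_out", "kwargs": {"motion": [{"tx":0,"ty":0,"tz":0,"ax":0,"ay":0,"az":0},{"tx":0,"ty":0,"tz":0,"ax":0,"ay":0,"az":0},{"tx":0,"ty":0,"tz":0,"ax":0,"ay":0,"az":0},{"tx":0,"ty":0,"tz":0,"ax":0,"ay":0,"az":0},{"tx":0,"ty":0,"tz":0,"ax":0,"ay":0,"az":0},{"tx":0,"ty":0,"tz":0,"ax":0,"ay":0,"az":0},{"tx":0,"ty":0,"tz":0,"ax":0,"ay":0,"az":0},{"tx":0,"ty":0,"tz":0,"ax":0,"ay":0,"az":0},{"tx":0,"ty":0,"tz":0,"ax":0,"ay":0,"az":0},{"tx":0,"ty":0,"tz":0,"ax":0,"ay":0,"az":0}], "grip": -1, "force": 35}}

```text
time: 20.65
tcp_pos: [0.4439, 0.3342, 0.0038]
ee_rot: [0.689, 0.159, -0.689, 0.158]
ft_force: [0.4, -0.2, 3.7]
opening: 0.0579
```

Run:
```python
from h import *
st()
go([.5892,.0407,.16],np.arctan2(-.897,.441))
```

```text
20.65 [0.4439 0.3342 0.0038] [[0.001, 0.437, -0.899], [0.001, -0.899, -0.437], [-1.0, -0.0, -0.001]] [-0.2   0.44 -0.63  1.89  0.32  0.91 -2.1 ] [ 0.4 -0.2  3.7] 0.0579
shift [-0.5212  1.0914 -0.0085] turn [-0.008 -0.003  0.001]
```

Emit:
{"fn": "carry_out", "kwargs": {"motion": [{"tx":-0.08,"ty":0,"tz":0,"ax":0,"ay":0,"az":0},{"tx":-0.22,"ty":0.04,"tz":0.02,"ax":0,"ay":0,"az":0},{"tx":-0.38,"ty":0.12,"tz":0.05,"ax":0,"ay":0,"az":0},{"tx":-0.5,"ty":0.24,"tz":0.09,"ax":0,"ay":0,"az":0},{"tx":-0.55,"ty":0.39,"tz":0.13,"ax":0,"ay":0,"az":0},{"tx":-0.55,"ty":0.55,"tz":0.16,"ax":0,"ay":0,"az":0},{"tx":-0.55,"ty":0.71,"tz":0.18,"ax":0,"ay":0,"az":0},{"tx":-0.55,"ty":0.86,"tz":0.18,"ax":0,"ay":0,"az":0},{"tx":-0.55,"ty":0.97,"tz":0.18,"ax":0,"ay":0,"az":0},{"tx":-0.55,"ty":1.0,"tz":0.18,"ax":0,"ay":0,"az":0}], "grip": -1}}

```text
time: 21.9
tcp_pos: [0.5267, 0.0382, 0.168]
ee_rot: [0.689, 0.158, -0.689, 0.157]
ft_force: [-0.9, 0.1, -1.0]
opening: 0.0583
```

Emit:
{"fn": "carry_out", "kwargs": {"motion": [{"tx":0,"ty":0.03,"tz":0,"ax":0,"ay":0,"az":0},{"tx":0,"ty":0.07,"tz":0,"ax":0,"ay":0,"az":0},{"tx":0,"ty":0.09,"tz":0,"ax":0,"ay":0,"az":0},{"tx":0,"ty":0.09,"tz":0,"ax":0,"ay":0,"az":0},{"tx":0,"ty":0.09,"tz":0,"ax":0,"ay":0,"az":0},{"tx":0,"ty":0.09,"tz":0,"ax":0,"ay":0,"az":0},{"tx":0,"ty":0.09,"tz":0,"ax":0,"ay":0,"az":0},{"tx":0,"ty":0.09,"tz":0,"ax":0,"ay":0,"az":0},{"tx":0,"ty":0.09,"tz":0,"ax":0,"ay":0,"az":0},{"tx":0,"ty":0.09,"tz":0,"ax":0,"ay":0,"az":0}], "grip": -1}}

```text
time: 23.15
tcp_pos: [0.5384, 0.0139, 0.168]
ee_rot: [0.689, 0.158, -0.689, 0.157]
ft_force: [0.8, 0.0, -1.3]
opening: 0.0578
```

Run:
```python
from h import *
st()
k,im=look('wrist','w9.png'); find('wrist',k,['bead_mid','cap_ring_mid'])
np.savez('k9.npz',**{a:np.array(b) for a,b in k.items()})
go([.5892,.0407,.081],np.arctan2(-.897,.441))
```

```text
23.15 [0.5384 0.0139 0.168 ] [[0.0, 0.434, -0.901], [0.001, -0.901, -0.434], [-1.0, -0.0, -0.001]] [ 0.32  0.18 -0.48  1.79  0.09  1.19 -1.3 ] [ 0.8  0.  -1.3] 0.0578
wrist bead_mid 0.91 [0.5837 0.0402 0.0567] [314. 139.]
shift [ 0.2901 -0.0069 -0.1911] turn [-0.015 -0.001  0.001]
```

View pics/w9.png

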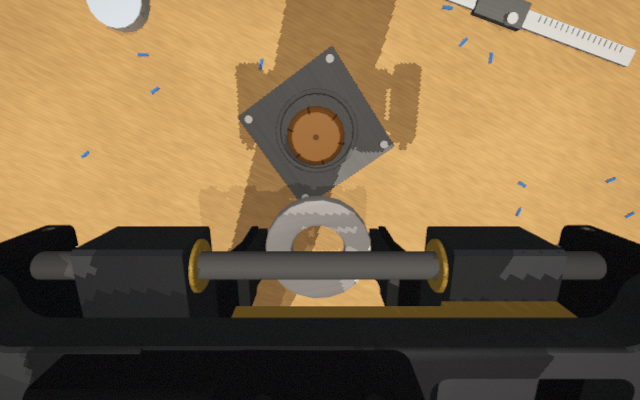

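The bead top is centred at (316,136), upright on the collar. The ring is held flat with its centre at about (318,246).

Run:
```python
from h import *
k=dict(np.load('k9.npz'))
p=ray(k,(316,136),.076); q=ray(k,(318,246),.173); print(p,q)
go([p[0],p[1],.081],np.arctan2(-.901,.434))
```

```text
[0.58813354 0.03994527 0.076     ] [0.53799657 0.01395635 0.173     ]
shift [ 0.2901 -0.0062 -0.1868] turn [ 0.001 -0.001  0.001]
```

Emit:
{"fn": "carry_out", "kwargs": {"motion": [{"tx":0.01,"ty":-0.006,"tz":-0.08,"ax":0,"ay":0,"az":0},{"tx":0.04,"ty":-0.006,"tz":-0.16,"ax":0,"ay":0,"az":0},{"tx":0.1,"ty":-0.006,"tz":-0.188,"ax":0,"ay":0,"az":0},{"tx":0.17,"ty":-0.006,"tz":-0.188,"ax":0,"ay":0,"az":0},{"tx":0.22,"ty":-0.006,"tz":-0.188,"ax":0,"ay":0,"az":0},{"tx":0.26,"ty":-0.006,"tz":-0.188,"ax":0,"ay":0,"az":0},{"tx":0.275,"ty":-0.006,"tz":-0.188,"ax":0,"ay":0,"az":0},{"tx":0.285,"ty":-0.006,"tz":-0.188,"ax":0,"ay":0,"az":0},{"tx":0.291,"ty":-0.006,"tz":-0.188,"ax":0,"ay":0,"az":0},{"tx":0.292,"ty":-0.006,"tz":-0.188,"ax":0,"ay":0,"az":0}], "grip": -1}}

```text
time: 24.55
tcp_pos: [0.5887, 0.04, 0.0807]
ee_rot: [0.69, 0.158, -0.689, 0.157]
ft_force: [0.3, 0.0, -0.9]
opening: 0.0583
```

Run:
```python
from h import *
st()
```

```text
24.55 [0.5887 0.04   0.0807] [[0.001, 0.434, -0.901], [0.001, -0.901, -0.434], [-1.0, -0.0, -0.001]] [ 0.25  0.37 -0.47  1.76  0.19  1.06 -1.41] [ 0.3  0.  -0.9] 0.0583
```

Emit:
{"fn": "carry_out", "kwargs": {"motion": [{"tx":0.003,"ty":0,"tz":0,"ax":0,"ay":0,"az":0},{"tx":0.003,"ty":0,"tz":0,"ax":0,"ay":0,"az":0},{"tx":0.003,"ty":0,"tz":0,"ax":0,"ay":0,"az":0},{"tx":0.003,"ty":0,"tz":0,"ax":0,"ay":0,"az":0},{"tx":0.003,"ty":0,"tz":0,"ax":0,"ay":0,"az":0},{"tx":0.003,"ty":0,"tz":0,"ax":0,"ay":0,"az":0},{"tx":0,"ty":0,"tz":0,"ax":0,"ay":0,"az":0},{"tx":-0.06,"ty":0,"tz":0,"ax":0,"ay":0,"az":0},{"tx":-0.16,"ty":0,"tz":0,"ax":0,"ay":0,"az":0},{"tx":-0.3,"ty":0,"tz":0,"ax":0,"ay":0,"az":0}], "grip": 1}}

```text
time: 25.8
tcp_pos: [0.5881, 0.04, 0.1722]
ee_rot: [-0.689, -0.158, 0.689, -0.157]
ft_force: [0.7, -0.9, 0.7]
opening: 0.0872
```

Emit:
{"fn": "carry_out", "kwargs": {"motion": [{"tx":-0.05,"ty":0,"tz":0.05,"ax":0,"ay":0,"az":0},{"tx":-0.1,"ty":0,"tz":0.12,"ax":0,"ay":0,"az":0},{"tx":-0.1,"ty":0,"tz":0.2,"ax":0,"ay":0,"az":0},{"tx":-0.1,"ty":0,"tz":0.24,"ax":0,"ay":0,"az":0},{"tx":-0.1,"ty":0,"tz":0.25,"ax":0,"ay":0,"az":0},{"tx":-0.1,"ty":0,"tz":0.25,"ax":0,"ay":0,"az":0},{"tx":-0.1,"ty":0,"tz":0.25,"ax":0,"ay":0,"az":0},{"tx":-0.1,"ty":0,"tz":0.25,"ax":0,"ay":0,"az":0},{"tx":-0.1,"ty":0,"tz":0.25,"ax":0,"ay":0,"az":0},{"tx":-0.1,"ty":0,"tz":0.25,"ax":0,"ay":0,"az":0}], "grip": 1}}

```text
time: 27.05
tcp_pos: [0.5207, 0.0075, 0.2021]
ee_rot: [-0.689, -0.158, 0.689, -0.157]
ft_force: [-0.6, 0.4, -0.6]
opening: 0.0869
```

Run:
```python
from h import *
st()
k,a=look('scene'); find('scene',k,N)
k,b=look('wrist'); find('wrist',k,['cap_ring_mid'])
a=cv2.resize(a[150:270,240:400],(640,480))[:,:,::-1]
b=b[0:230,180:460,::-1]
c=np.zeros((480,800,3),np.uint8); c[:,:480]=a[:,80:560]; c[:230,480:760]=b
cv2.imwrite('pics/f10.png',c)
```

```text
27.05 [0.5207 0.0075 0.2021] [[-0.0, 0.435, -0.901], [0.001, -0.901, -0.435], [-1.0, -0.001, -0.0]] [ 0.35  0.12 -0.48  1.78  0.06  1.26 -1.27] [-0.6  0.4 -0.6] 0.0869
scene nest_floor 0.64 [0.5864 0.0396 0.003 ] [318. 236.]
scene collar_mid 0.75 [0.5903 0.0404 0.0158] [318. 233.]
scene bead_mid 0.65 [0.5881 0.0412 0.0586] [319. 217.]
scene cap_ring_mid 0.95 [0.5907 0.0379 0.081 ] [317. 209.]
wrist cap_ring_mid 0.9 [0.5881 0.0369 0.081 ] [321. 115.]
```

View pics/f10.png

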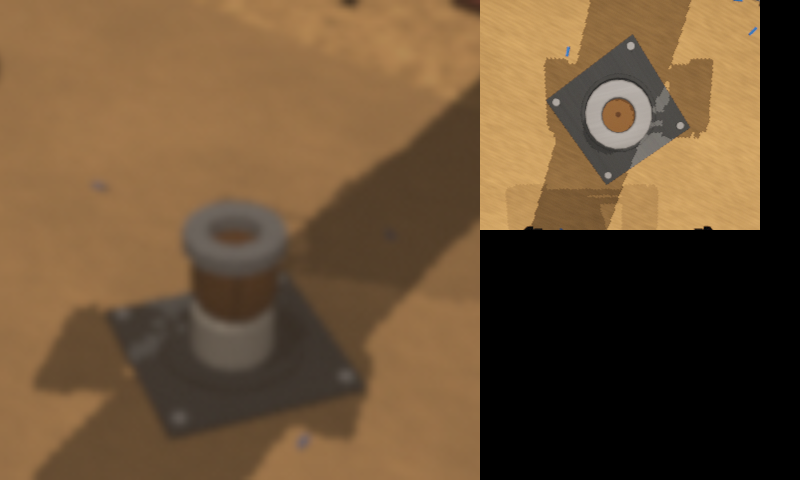

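The stack stands upright: collar, bead and ring are concentric in the nest, with the bead's centre dot in the middle of the ring's hole at about (618,114). The gripper is clear.

```bash
python3 -c "
from station import bot
print(bot.hand_in())"
```

```text
the job is handed in; nothing more can be done
None
```

I built the stack in order (collar in the nest, big bead on the collar, wide ring on the bead) and handed it in at about 27 s of the allowed 67 s. The hand-in gives no verdict.

- **Position:** in the last network readings, the nest, collar, bead and ring centres agree within about 4 mm sideways, which is the networks' own accuracy. The collar, bead and ring centres read 16, 59 and 81 mm above the table, against 21, 56 and 82 mm expected. The collar-to-bead and bead-to-ring spacings taken straight from those readings (about 43 and 22 mm against 35 and 26 mm) don't match well. I put that down to network noise, because the bead was set down at the planned height.
- **Appearance:** in the final picture the stack is upright and concentric, and the open gripper is about 75 mm to the side, with its fingertips 0.20 m above the table.
- **Forces:** wrist force readings stayed under 5 N at the end of every move.
- **Failed calls and checks:** the first move call was refused because its rows lacked the turn keys, and nothing moved. After the collar was placed, the top camera's network did not report the collar or the nest, so I relied on the scene and wrist views.

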